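Tip the bamboo blank into the drilling cradle and flip the keeper over it

TASK

Without gripping or lifting anything, push the upright bamboo tube over with your fingers so that it lies down in the trough of the cradle, and push it along until its end butts against the blue stop. Then flip the red keeper arm over the tube and push it fully down. Leave everything else on the bench where it is.

Things in the scene. Friction and masses are not known exactly. Their poses are not given: they have to be found in the camera images.
- cradle: Drilling cradle fixed to the bench. Origin on the bench top, x across the trough, y along it, z up. Base board 140 (x) x 320 (y -165 to 155); its top, z 12, is the trough floor. Dark walls at x = +-27, upright to z 30, then flaring at 45 deg to x = +-39 at z 42 (outside +-43). The trough is open at y = -165 and ends at the blue stop's face, y = +130.
- stop_face (a point): Point on the blue stop's face (stop 110 wide, 20 thick, top at z 72), on the trough's centre line, 36 mm above the bench: the height of the axis of a tube lying in the trough.
- tube: Bamboo blank: straw-coloured tube, two darker rings, ends closed flat, 48 diameter x 170 long, 0.13 to 0.25 kg. Starts upright on the trough floor near the open end. Origin: centre of the end it stands on; z along the tube. It topples once leaned about 16 deg; pushed along the trough it falls into it. Lying, its axis is 36 and its top 60 above the bench.
- tube_mid (a point): Middle of the tube, on its axis, 85 mm from either end.
- tube_head (a point): Centre of the tube's other end (the upper end at the start).
- keeper (a joint): Angle of the red keeper arm, a bar 110 long from its hinge, 24 wide, 12 thick. 0 = shut: level over the trough, pointing to the cradle's -x, 4 above a lying tube, its top at z 76. pi/2 = upright; it starts leaning back (1.65 to 2.0; limit 2.05). The hinge is stiff (0.1 N m) and stays where left: push it all the way down.
- keeper_hinge (a point): Axis of the keeper's hinge, parallel to the cradle's y, mid-width of the arm: cradle x +55, y +40, 70 mm above the bench, between two steel ears (tops at z 82). A wooden rest for the arm's tip, top at z 64, stands on the other side (cradle x -45 to -61, y 25 to 55).
- keeper_tip (a point): Free end of the keeper arm, on its centre line, 110 mm from the hinge axis.
- spare: greenish bamboo offcut, 36 diameter x 110 tall, standing on the bench near the cradle; origin at the centre of its foot
- mug: white mug, 76 diameter x 85 tall; origin at the centre of its underside
- glue: white glue bottle with yellow label and orange cap, 56 diameter x 130 tall; origin under its centre
- tin: bright green box, 90 x 55 x 60 tall; origin under its centre
- anvil: dark steel anvil plate, 90 x 90 x 28 tall; origin under its centre
- hammer: hammer with wooden handle lying flat, about 260 long, handle along its own -x
- awl: red-handled awl lying flat, about 200 long, handle along its own -x
Mind the look-alikes: they are no part of the job. There is more than one size of the tube; the job needs the largest.

How it is judged (in metres and radians):
On the way:
1. the tube lies in the trough with its end against the stop while the keeper is still open (y of tube_mid in the frame of cradle between 0.04 and 0.05 m and x of tube_mid in the frame of cradle between -0.012 and 0.012 m and z of tube_mid in the frame of cradle between 0.03 and 0.042 m and angle between the z axis of tube and the y axis of cradle, either way round below 0.08 rad and value of joint keeper above 0.7 rad and linear speed of tube below 0.03 m/s), for 0.1 s.
At the end, for the whole second after the job is handed in: The tube lies in the trough (axis within 0.08 rad of the trough's, middle within 12 mm of its centre line, down on the floor), its end within 5 mm of the stop; the keeper is shut over it (below 0.07 rad); all at rest (y of tube_mid in the frame of cradle between 0.04 and 0.05 m and x of tube_mid in the frame of cradle between -0.012 and 0.012 m and z of tube_mid in the frame of cradle between 0.03 and 0.042 m and angle between the z axis of tube and the y axis of cradle, either way round below 0.08 rad and value of joint keeper below 0.07 rad and linear speed of tube below 0.02 m/s and velocity of joint keeper between -0.05 and 0.05 rad/s); the robot touches nothing.
It fails at once if the tube is lifted or carried off the trough's floor (height (world z) of each of tube, tube_head above 0.06 m or (angle between tube's own z axis and vertical below 0.3 rad and height (world z) of tube above 0.035 m)).
It fails at once if the tube is knocked out of the cradle (height (world z) of tube_mid below 0.022 m or x of tube_mid in the frame of cradle above 0.08 m or x of tube_mid in the frame of cradle below -0.08 m).
It fails at once if another thing on the bench is moved by more than 25 mm (distance of any of spare, mug, glue, tin, anvil, hammer, awl from where it was at the start of the episode above 0.025 m).
It also fails if it takes over 58 s, if anything falls off the work surface, if the arm or the gripper's body presses on something with over 40 N, if the wrist force passes 120 N, or if a joint passes its speed limit or range.

ROBOT

A 6-joint arm with a two-finger parallel gripper is mounted at the origin on the work surface. World frame = base frame: x ahead of the robot, y to its left, z up, the work surface at z = 0. Lengths are in m, angles in degrees, forces in N, time in s.
With the tool pointing down it reaches from about 0.425 to 0.95 m from the base axis. Payload 3.5 kg.
Tool frame: the origin (TCP) lies midway between the tips of the shut fingers; the grasp point (between the pads) lies 19 mm behind it (arm.hold_point_z is the distance from the TCP to the grasp point, in m); z points along the fingers, y is the line along which they close (so a half turn about z gives the same grasp; the last joint's range is limited). The gripper opens to 85 mm and grips with 20 to 120 N. Pads are 22 mm wide; open, the fingers measure 114 mm over their backs; the gripper's body (76 mm by 85 mm) begins 54 mm behind the grasp point. The pads swing forward as they close: fully open they stand 13 mm farther back than shut.
Start: joints at [-74.599, 16.404, 90.338, -0, 73.258, -8.594], TCP at [0.275, -0.617, 0.231] pointing down, gripper open.
Joint ranges: [-158.93, 158.93], [-51.34, 127.21], [12.03, 142.37], [-87.48, 267.48], [13.55, 161.25], [-162.69, 162.69]. Speed limits (degrees/s): [159.86, 159.86, 180, 180, 180, 180].

INTERFACE

Orientations are given as a 3x3 rotation matrix whose columns are the frame's x, y, z axes.
In Python, from rig import telemetry, cams, job, arm gives the robot as it stands. The module is installed in compiled form; this text tells all that it offers.
- The arm moves only by the tool arm_command, never from a script. Its argument "plan" is text: rows parted by semicolons, each of 7 numbers parted by spaces: the turn, a rotation vector about the tool's x, y, z in rad, then the shift along the tool's x, y, z in m, then the opening, from 0 (shut) to 1 (fully open). In form: wx wy wz dx dy dz grip; .... A call has 1 to 20 rows; each row is the pose to reach, as a shift and turn from the pose commanded when the call began, along the tool's axes at that moment; what a row does not reach only later rows make up. A row lasts 1/8 s, in which the tool goes at most 62.5 mm and 10.7 degrees, less where a joint would pass 70% of its speed; a pose out of reach is approached as far as the arm can. A call with a gripper value outside its range is refused whole. The fingers move at their own pace and stop on an object; "grip_force" is the grip in N (left out, the last holds). Time passes only in rows, so rows that repeat a pose let the fingers close. It gives the time, the measured TCP pose, the force, the opening and the grip force at its end, in the units of the state.
- telemetry.get_state(): the state, without advancing time (a new reading comes with each control period).
- cams.camera(name): name is "side" or "top" or "wrist"; returns a dict with "frame" (420x560x3 uint8, blue, green, red), "fov_y" (degrees; the focal length in pixels is half the picture's height over the tangent of half this angle, whatever the lens; pixels are square), "cx", "cy" (the principal point, pixels), "view" (4x4, takes a point from world to camera coordinates). Camera axes: x right, y up, looking along -z (the intrinsics and any distortion apply to the point x, -y, -z); pixel columns grow to the right and rows downward; lengths in m; the calibration is good to about 2 mm. The wrist camera is an equidistant fisheye: a pixel r from the principal point sees the ray r / f radians off the axis. A picture is of the moment at which its call begins. There is no depth.
- job.hand_in(): hands the job in; it is judged then, once.
The state is a dict: "time": time; "q": joint angles; "joint_velocities": joint speeds; "joint_efforts": joint torques, N m; "ee_pos": TCP position; "orientation": TCP orientation; "wrist_force": force on the tool from outside, world axes, zero at the start; "ft_torque": the same for the moment, N m; "grip_width": opening from 0.0 (shut) to 1.0 (fully open); "finger_force": force on a finger pad.
Only numpy, scipy, OpenCV 4.12 (cv2) and the standard library are available. Lean on these libraries where they do the work, as an engineer would, in place of code of your own. Each camera call takes 0.05 s, during which the arm holds its last target. There are 200 camera calls.

## Working session

There is one attempt and no reset: what is moved stays moved. The work goes in short steps, Python scripts to look and compute and a tool call to move; the robot and the scene stay as the last step left them, time stands still between calls to the robot, and variables do not carry over. Pictures are saved under pics/ and viewed, at most 10 in all, crops included, and the job is handed in when it is done.

Besides the shell and the picture viewer there is one more tool, called after ">>>" as name(argument=value, ...), one argument or row to a line, values as JSON. arm_command: Moves the arm, as the interface text tells. Its arguments: {"type":"object","properties":{"plan":{"type":"string"},"grip_force":{"type":"number"}},"required":["plan"]}

```bash
mkdir -p pics; cat > h.py <<'E'
import numpy as np, cv2
from rig import telemetry, cams, job, arm
def shot(n,f):
    c=cams.camera(n); cv2.imwrite('pics/'+f,c['frame']); np.savez('pics/'+n+'.npz',**c); return c
def ld(n): return dict(np.load('pics/'+n+'.npz'))
def foc(c): return 210/np.tan(np.radians(float(c['fov_y'])/2))
def proj(c,P):
    P=np.atleast_2d(P); q=(c['view']@np.c_[P,np.ones(len(P))].T).T
    f=foc(c); return np.c_[c['cx']+f*q[:,0]/-q[:,2], c['cy']-f*q[:,1]/-q[:,2]]
def ray(c,uv,z):
    f=foc(c); d=np.array([(uv[0]-c['cx'])/f,-(uv[1]-c['cy'])/f,-1]); R=c['view'][:3,:3]; t=c['view'][:3,3]
    o=-R.T@t; w=R.T@d; return o+w*(z-o[2])/w[2]
E
python3 - <<'E'
from h import *
a=shot('top','top.png'); b=shot('side','side.png')
for c in (a,b): print(c['fov_y'],c['cx'],c['cy'],c['view'].round(3), c['frame'].shape, [k for k in c])
print(telemetry.get_state())
E
```

```text
49.2092460051589 281.04440369901147 201.15632398503064 [[ 1.000e-03 -1.000e+00  2.100e-02  3.700e-02]
 [ 9.980e-01  3.000e-03  6.500e-02 -5.540e-01]
 [-6.500e-02  2.100e-02  9.980e-01 -1.501e+00]
 [ 0.000e+00  0.000e+00  0.000e+00  1.000e+00]] (420, 560, 3) ['frame', 'fov_y', 'cx', 'cy', 'view']
51.17712144742994 277.27925587058616 211.103269630422 [[-0.805 -0.593 -0.02   0.491]
 [ 0.424 -0.598  0.68  -0.301]
 [-0.415  0.539  0.733 -1.265]
 [ 0.     0.     0.     1.   ]] (420, 560, 3) ['frame', 'fov_y', 'cx', 'cy', 'view']
{'time': 0.1, 'q': array([-7.46012764e+01,  1.64498792e+01,  9.04142191e+01, -1.22588742e-03,
        7.32568933e+01, -8.59130032e+00]), 'joint_velocities': array([ 0.09689414, -0.15925915, -0.16051769, -0.03953124, -0.03775771,
       -0.12953891]), 'joint_efforts': array([ 5.73504931e-04, -4.07296157e+01, -2.93698239e+01, -1.25597239e-04,
        3.39532060e-03,  6.76549419e-06]), 'ee_pos': array([ 0.27433792, -0.61609537,  0.23006976]), 'orientation': array([[ 9.13613834e-01,  4.06582619e-01, -5.80482553e-04],
       [ 4.06582926e-01, -9.13611625e-01,  2.03045175e-03],
       [ 2.95210782e-04, -2.09106310e-03, -9.99997770e-01]]), 'wrist_force': array([-0.82041945,  1.02549346, -0.40642726]), 'ft_torque': array([0.00080342, 0.0082207 , 0.03444001]), 'finger_force': 0.0, 'grip_width': 0.997111640383826}
```

View pics/top.png

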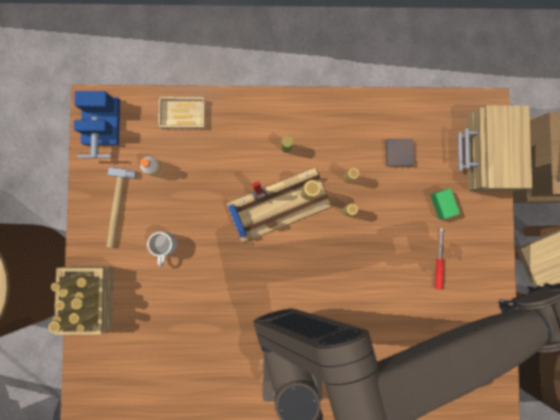

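View pics/side.png

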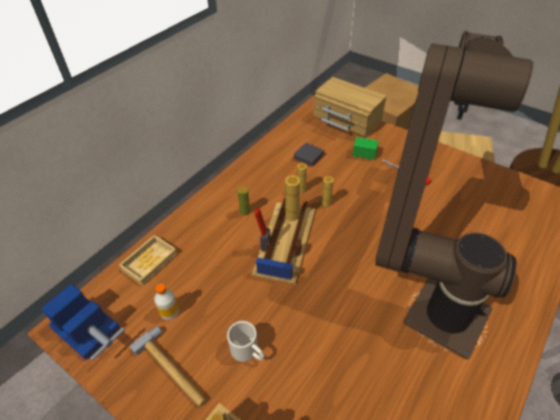

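The top view shows the cradle at about (280,205), with the blue stop at (238,221) and the red keeper at (258,190). Candidates for the tube are the straw tubes at (313,188), (352,174) and (351,210), plus the greenish spare at (287,145). The one at (313,188) fits: it is the largest and it stands in the trough. I'll confirm that with an enlarged crop.

```bash
python3 - <<'E'
from h import *
a=ld('top')['frame'][135:250,215:370]; b=ld('side')['frame'][165:285,225:345]
A=cv2.resize(a,None,fx=5,fy=5,interpolation=cv2.INTER_CUBIC); B=cv2.resize(b,None,fx=5,fy=5,interpolation=cv2.INTER_CUBIC)
cv2.imwrite('pics/a.png',A); cv2.imwrite('pics/b.png',B)
E
```

```text
(no output)
```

View pics/a.png

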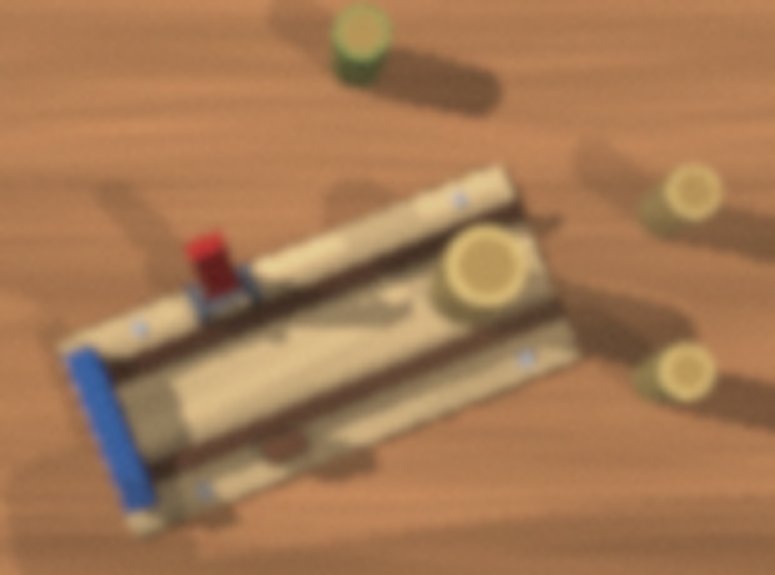

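View pics/b.png

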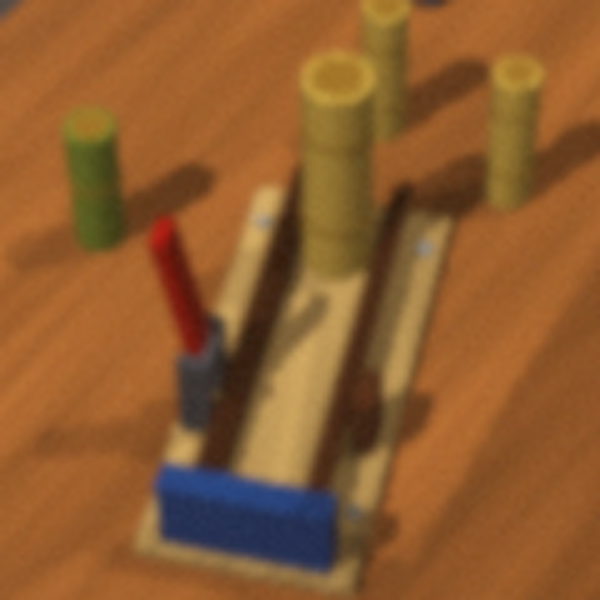

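The crops confirm it: the big straw tube stands in the trough at crop-A (485,267) and crop-B (338,78). The two thinner straw tubes and the green one stand outside the cradle. Next I fit the poses.

```bash
cat >> h.py <<'E'
def cr2w(p,P):
    c,s=np.cos(p[2]),np.sin(p[2]); P=np.atleast_2d(P)
    return np.c_[p[0]+c*P[:,0]-s*P[:,1],p[1]+s*P[:,0]+c*P[:,1],P[:,2]]
E
python3 - <<'E'
from h import *
from scipy.optimize import least_squares
T,S=ld('top'),ld('side')
tp=[(66,355,55,150,72),(98,348,55,130,72),(127,510,-55,150,72),(155,497,-55,130,72),(505,165,70,-165,12),(580,352,-70,-165,12),(133,535,-70,155,12),(58,343,70,155,12)]
sp=[(135,548,70,155,12),(358,590,-70,155,12),(452,220,-70,-165,12),(265,187,70,-165,12),(158,488,55,150,72),(335,508,-55,150,72)]
tp=np.array(tp,float);sp=np.array(sp,float)
px=lambda a,o:(a[:,:2]+.5)/5-.5+o
ut,us=px(tp,[215,135]),px(sp,[225,165])
f=lambda p:np.r_[(proj(T,cr2w(p,tp[:,2:]/1e3))-ut),(proj(S,cr2w(p,sp[:,2:]/1e3))-us)].ravel()
r=least_squares(f,[.55,0.05,.35],loss='soft_l1'); p=r.x
print(p,np.degrees(p[2])); print(f(p).reshape(-1,2).round(1).tolist())
np.save('cr.npy',p)
t=px(np.array([[485,267.]]),[215,135]);s=px(np.array([[338,78.]]),[225,165])
g=lambda q:np.r_[proj(T,[[q[0],q[1],.182]])-t,proj(S,[[q[0],q[1],.182]])-s].ravel()
q=least_squares(g,[.6,-.1]); print('tube',q.x,q.fun)
def inv(p,P): 
    c,s=np.cos(p[2]),np.sin(p[2]); d=np.array(P)-p[:2]; return c*d[0]+s*d[1],-s*d[0]+c*d[1]
print('tube in cradle',inv(p,q.x))
t=px(np.array([[207,243.]]),[215,135]);s=px(np.array([[163,232.]]),[225,165])
k=lambda a:cr2w(p,[.055+.11*-np.cos(a[0]),.04,.07+.11*np.sin(a[0])])
m=lambda a:np.r_[proj(T,k(a))-t,proj(S,k(a))-s].ravel()
w=least_squares(m,[1.8]);print('keeper',w.x,w.fun)
print('tip',k(w.x),'hinge',cr2w(p,[.055,.04,.07]))
E
```

```text
[0.54051808 0.05056455 0.38692091] 22.16893534510373
[[-0.4, 0.3], [-1.0, -0.7], [0.2, 1.4], [0.5, 1.6], [-0.5, -0.1], [0.5, 1.2], [0.5, 0.9], [-0.2, 0.1], [-0.1, -1.1], [-0.7, -0.6], [0.2, -0.9], [-0.8, -0.8], [-0.7, -0.9], [-0.5, 2.0]]
tube [ 0.58241967 -0.04882016] [-0.01130777  0.02571767 -0.01556202 -0.03751595]
tube in cradle (np.float64(0.0013023282292536076), np.float64(-0.10784882235787419))
keeper [1.76251601] [-0.10192245  0.28401616 -0.20218767 -0.87665221]
tip [[0.5957694  0.11627029 0.17798458]] hinge [[0.57635867 0.10836119 0.07      ]]
```

```bash
cat >> h.py <<'E'
def go(*pts):
    p=np.load('cr.npy'); s=telemetry.get_state(); R=s['orientation']
    print('t',s['time'],'F',s['wrist_force'].round(1),'now',inv(p,s['ee_pos']).round(4), 'yaw',np.degrees(np.arctan2(R[1,0],R[0,0])).round(2))
    for P in pts: print(P,(R.T@(cr2w(p,P)[0]-s['ee_pos'])).round(4))
def inv(p,P):
    c,s=np.cos(p[2]),np.sin(p[2]); d=np.array(P)[:2]-p[:2]; return np.array([c*d[0]+s*d[1],-s*d[0]+c*d[1],P[2]])
E
python3 - <<'E'
from h import *
go([0,-.175,.23],[0,-.175,.15])
p=np.load('cr.npy');T=ld('top')
for u,v in [(692,192),(685,372),(362,33)]:
    print(inv(p,ray(T,(u/5+215,v/5+135),.11)).round(3))
E
```

```text
t 0.1 F [-0.8  1.  -0.4] now [-0.4981 -0.5169  0.2301] yaw 23.99
[0, -0.175, 0.23] [ 0.5087 -0.3259  0.0009]
[0, -0.175, 0.15] [ 0.5087 -0.3258  0.0809]
[-0.001 -0.255  0.11 ]
[-0.104 -0.208  0.11 ]
[ 0.169 -0.101  0.11 ]
```

>>> arm_command(
  plan="0 0 0.032 0.15 -0.1 0 0; 0 0 0.032 0.2 -0.13 0 0; 0 0 0.032 0.25 -0.16 0 0; 0 0 0.032 0.3 -0.19 0 0; 0 0 0.032 0.35 -0.225 0 0; 0 0 0.032 0.4 -0.256 0 0; 0 0 0.032 0.45 -0.288 0 0; 0 0 0.032 0.509 -0.326 0 0; 0 0 0.032 0.509 -0.326 0 0; 0 0 0.032 0.509 -0.326 0 0; 0 0 0.032 0.509 -0.326 0 0; 0 0 0.032 0.509 -0.326 0.04 0; 0 0 0.032 0.509 -0.326 0.081 0; 0 0 0.032 0.509 -0.326 0.081 0; 0 0 0.032 0.509 -0.326 0.081 0",
)

```text
time: 1.98
ee_pos: [0.6074, -0.1128, 0.1518]
orientation: [[0.926, 0.376, 0.001], [0.376, -0.926, -0.001], [0.001, 0.001, -1.0]]
wrist_force: [0.0, 0.0, 0.3]
grip_width: -0.001
finger_force: 0.0
```

```bash
python3 - <<'E'
from h import *
go([0.001,-.175,.15]); w=shot('wrist','w.png'); shot('side','s2.png')
S=ld('side')['frame'][100:310,180:390]
cv2.imwrite('pics/c.png',np.hstack([cv2.resize(S,(400,400)),cv2.resize(w['frame'],(400,400))]))
E
```

```text
t 1.975 F [0.  0.  0.3] now [ 0.0003 -0.1765  0.1518] yaw 22.11
[0.001, -0.175, 0.15] [ 0.0007 -0.0015  0.0018]
```

View pics/c.png

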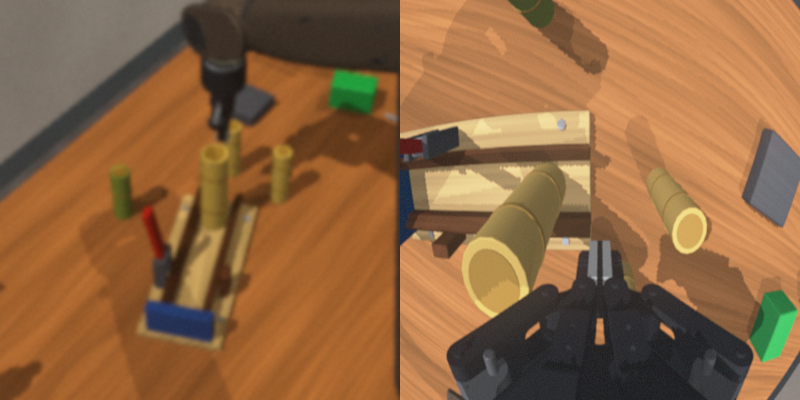

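The tube is ahead of the shut fingers, and their tips are near its top, clear of everything. I'll push it over along the trough.

>>> arm_command(
  plan="0 0 0 0.001 -0.01 0 0; 0 0 0 0.001 -0.02 0 0; 0 0 0 0.001 -0.027 0 0; 0 0 0 0.001 -0.033 0 0; 0 0 0 0.001 -0.039 0 0; 0 0 0 0.001 -0.045 0 0; 0 0 0 0.001 -0.051 0 0; 0 0 0 0.001 -0.057 0 0; 0 0 0 0.001 -0.063 0 0; 0 0 0 0.001 -0.069 0 0; 0 0 0 0.001 -0.075 0 0; 0 0 0 0.001 -0.081 0 0; 0 0 0 0.001 -0.087 0 0; 0 0 0 0.001 -0.087 0 0; 0 0 0 0.001 -0.087 0 0; 0 0 0 0.001 -0.087 0 0; 0 0 0 0.001 -0.087 0 0",
)

```text
time: 4.2
ee_pos: [0.5751, -0.031, 0.1503]
orientation: [[0.926, 0.377, 0.0], [0.377, -0.926, -0.0], [0.0, 0.0, -1.0]]
wrist_force: [-0.0, 0.5, -1.0]
grip_width: 0.004
finger_force: 0.0
```

```bash
python3 - <<'E'
from h import *
go([0.0,-.13,.15],[0.0,-.13,.03]); w=shot('wrist','w3.png'); shot('side','s3.png')
S=ld('side')['frame'][100:310,180:390]
cv2.imwrite('pics/d.png',np.hstack([cv2.resize(S,(400,400)),cv2.resize(w['frame'],(400,400))]))
E
```

```text
t 4.2 F [-0.   0.5 -1. ] now [ 0.0013 -0.0886  0.1503] yaw 22.15
[0.0, -0.13, 0.15] [-0.0013  0.0414  0.0003]
[0.0, -0.13, 0.03] [-0.0013  0.0414  0.1203]
```

View pics/d.png

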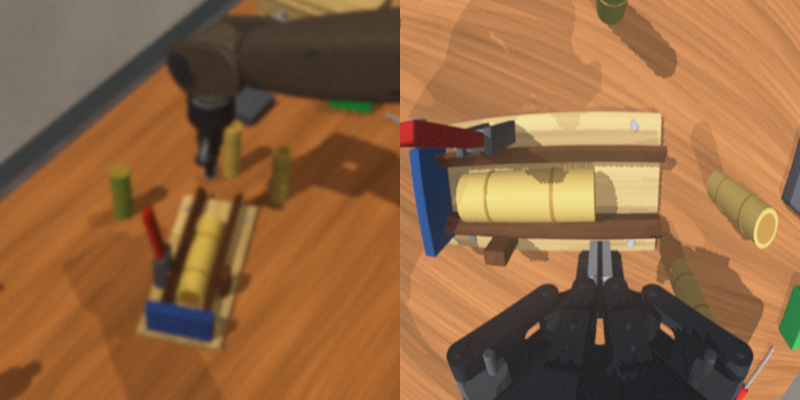

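The tube lies in the trough with its foot at about (595,195) in the wrist view, short of the stop. I'll back off, go down behind it and push it along.

>>> arm_command(
  plan="0 0 0 -0.001 0.03 0 0; 0 0 0 -0.001 0.051 0 0; 0 0 0 -0.001 0.051 0.04 0; 0 0 0 -0.001 0.051 0.08 0; 0 0 0 -0.001 0.051 0.11 0; 0 0 0 -0.001 0.051 0.12 0; 0 0 0 -0.001 0.051 0.12 0; 0 0 0 -0.001 0.045 0.12 0; 0 0 0 -0.001 0.037 0.12 0; 0 0 0 -0.001 0.029 0.12 0; 0 0 0 -0.001 0.021 0.12 0; 0 0 0 -0.001 0.014 0.12 0; 0 0 0 -0.001 0.007 0.12 0; 0 0 0 -0.001 0 0.12 0; 0 0 0 -0.001 -0.007 0.12 0; 0 0 0 -0.001 -0.014 0.12 0; 0 0 0 -0.001 -0.018 0.12 0; 0 0 0 -0.001 -0.022 0.12 0; 0 0 0 -0.001 -0.026 0.12 0; 0 0 0 -0.001 -0.026 0.12 0",
)

```text
time: 6.8
ee_pos: [0.5641, -0.0067, 0.0303]
orientation: [[0.926, 0.377, -0.001], [0.377, -0.926, 0.001], [-0.0, -0.001, -1.0]]
wrist_force: [-0.3, -0.6, -0.2]
grip_width: -0.001
finger_force: 0.0
```

```bash
python3 - <<'E'
from h import *
go([0.0,-.055,.03])
E
```

```text
t 6.8 F [-0.3 -0.6 -0.2] now [ 0.0002 -0.062   0.0303] yaw 22.16
[0.0, -0.055, 0.03] [-0.0002 -0.007   0.0003]
```

Next I creep 2 mm per row until the force rises.

>>> arm_command(
  plan="0 0 0 0 -0.002 0 0; 0 0 0 0 -0.004 0 0; 0 0 0 0 -0.006 0 0; 0 0 0 0 -0.008 0 0; 0 0 0 0 -0.01 0 0; 0 0 0 0 -0.01 0 0",
)

```text
time: 7.55
ee_pos: [0.5614, 0.0009, 0.0308]
orientation: [[0.926, 0.378, 0.002], [0.378, -0.926, -0.003], [0.001, 0.003, -1.0]]
wrist_force: [0.9, -5.3, 0.1]
grip_width: 0.002
finger_force: 2.7
```

>>> arm_command(
  plan="0 0 0 0 -0.001 0 0; 0 0 0 0 -0.002 0 0; 0 0 0 0 -0.003 0 0; 0 0 0 0 -0.003 0 0",
)

```text
time: 8.05
ee_pos: [0.5624, 0.0013, 0.0319]
orientation: [[0.925, 0.379, 0.007], [0.379, -0.925, -0.007], [0.004, 0.009, -1.0]]
wrist_force: [4.5, -10.7, -0.8]
grip_width: 0.001
finger_force: 6.3
```

```bash
python3 - <<'E'
from h import *
go([0.0,-.055,.03]); w=shot('wrist','w4.png'); shot('top','t4.png')
S=ld('top')['frame'][140:240,220:320]
cv2.imwrite('pics/e.png',np.hstack([cv2.resize(S,(400,400)),cv2.resize(w['frame'],(400,400))]))
E
```

```text
t 8.05 F [  4.5 -10.7  -0.8] now [ 0.0017 -0.0538  0.0319] yaw 22.26
[0.0, -0.055, 0.03] [-0.0017  0.0011  0.002 ]
```

View pics/e.png

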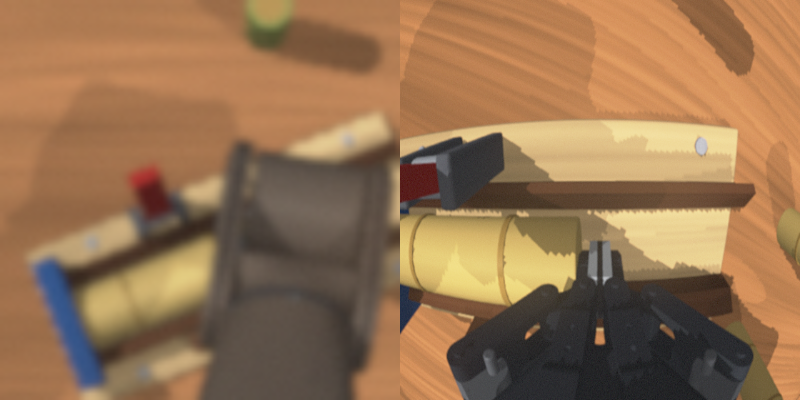

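The push has stopped against the stop: the force is 11 N and the face sits at about y = -0.04, as expected. I'll retract and go round behind the keeper.

```bash
python3 - <<'E'
from h import *
go([0.0,-.075,.03],[0,-.075,.23],[.125,.04,.23],[.125,.04,.15])
E
```

```text
t 8.15 F [  3.8 -11.8  -0.2] now [ 0.0016 -0.0538  0.0319] yaw 22.25
[0.0, -0.075, 0.03] [-0.0016  0.0211  0.0021]
[0, -0.075, 0.23] [-0.0008  0.0229 -0.1979]
[0.125, 0.04, 0.23] [ 0.1243 -0.0919 -0.1984]
[0.125, 0.04, 0.15] [ 0.124  -0.0926 -0.1184]
```

>>> arm_command(
  plan="0 0 0 0 0.01 0 0; 0 0 0 0 0.023 0 0; 0 0 0 0 0.023 -0.05 0; 0 0 0 0 0.023 -0.1 0; 0 0 0 0 0.023 -0.15 0; 0 0 0 0 0.023 -0.2 0; 0 0 0 0.04 -0.015 -0.2 0; 0 0 0 0.08 -0.05 -0.2 0; 0 0 0 0.124 -0.09 -0.2 0; 0 0 0 0.124 -0.09 -0.2 0; 0 0 0 0.124 -0.09 -0.16 0; 0 0 0 0.124 -0.09 -0.12 0; 0 0 0 0.124 -0.09 -0.12 0; 0 0 0 0.124 -0.09 -0.12 0",
)

```text
time: 9.9
ee_pos: [0.641, 0.1345, 0.1518]
orientation: [[0.926, 0.377, 0.002], [0.377, -0.926, 0.0], [0.002, 0.0, -1.0]]
wrist_force: [-0.4, -1.2, -0.2]
grip_width: 0.002
finger_force: 0.0
```

```bash
python3 - <<'E'
from h import *
pts=[[.1,.04,.15]]
for a in (100,90,80,70,60,50,40,30,20,10,0,-2):
    t=np.radians(a); r=.085
    pts.append([round(.055-r*np.cos(t)+.006*np.sin(t)+.011,4),.04,round(.07+r*np.sin(t)+.006*np.cos(t),4)])
go(*pts)
E
```

```text
t 9.9 F [-0.4 -1.2 -0.2] now [0.1247 0.0398 0.1518] yaw 22.12
[0.1, 0.04, 0.15] [-0.0247 -0.0002  0.0018]
[np.float64(0.0867), 0.04, np.float64(0.1527)] [-0.038  -0.0002 -0.0009]
[np.float64(0.072), 0.04, np.float64(0.155)] [-0.0527 -0.0002 -0.0032]
[np.float64(0.0571), 0.04, np.float64(0.1548)] [-0.0676 -0.0002 -0.0031]
[np.float64(0.0426), 0.04, np.float64(0.1519)] [-0.0821 -0.0002 -0.0002]
[np.float64(0.0287), 0.04, np.float64(0.1466)] [-0.096  -0.0001  0.0051]
[np.float64(0.016), 0.04, np.float64(0.139)] [-1.088e-01 -1.000e-04  1.270e-02]
[np.float64(0.0047), 0.04, np.float64(0.1292)] [-1.201e-01 -1.000e-04  2.240e-02]
[np.float64(-0.0046), 0.04, np.float64(0.1177)] [-1.294e-01 -1.000e-04  3.390e-02]
[np.float64(-0.0118), 0.04, np.float64(0.1047)] [-1.366e-01 -1.000e-04  4.690e-02]
[np.float64(-0.0167), 0.04, np.float64(0.0907)] [-1.415e-01 -1.000e-04  6.090e-02]
[np.float64(-0.019), 0.04, np.float64(0.076)] [-1.438e-01 -1.000e-04  7.560e-02]
[np.float64(-0.0192), 0.04, np.float64(0.073)] [-1.441e-01 -1.000e-04  7.860e-02]
```

>>> arm_command(
  plan="0 0 0 -0.015 0 0 0; 0 0 0 -0.027 0 0 0; 0 0 0 -0.038 0 -0.001 0; 0 0 0 -0.046 0 -0.002 0; 0 0 0 -0.053 0 -0.003 0; 0 0 0 -0.06 0 -0.003 0; 0 0 0 -0.068 0 -0.003 0; 0 0 0 -0.075 0 -0.002 0; 0 0 0 -0.082 0 0 0; 0 0 0 -0.096 0 0.005 0; 0 0 0 -0.109 0 0.013 0; 0 0 0 -0.12 0 0.022 0; 0 0 0 -0.129 0 0.034 0; 0 0 0 -0.137 0 0.047 0; 0 0 0 -0.141 0 0.06 0; 0 0 0 -0.144 0 0.07 0; 0 0 0 -0.144 0 0.075 0; 0 0 0 -0.144 0 0.077 0; 0 0 0 -0.144 0 0.078 0; 0 0 0 -0.144 0 0.078 0",
)

```text
time: 12.4
ee_pos: [0.5061, 0.0805, 0.0756]
orientation: [[0.926, 0.378, -0.006], [0.378, -0.926, -0.001], [-0.006, -0.001, -1.0]]
wrist_force: [-12.4, -2.4, 22.4]
grip_width: -0.005
finger_force: 11.3
```

```bash
python3 - <<'E'
from h import *
go([-.02,.04,.073]); w=shot('wrist','w5.png'); shot('side','s5.png')
S=ld('side')['frame'][165:285,225:345]
cv2.imwrite('pics/f.png',np.hstack([cv2.resize(S,(400,400)),cv2.resize(w['frame'],(400,400))]))
E
```

```text
t 12.4 F [-12.4  -2.4  22.4] now [-0.0205  0.0407  0.0756] yaw 22.23
[-0.02, 0.04, 0.073] [0.0005 0.0007 0.0026]
```

View pics/f.png

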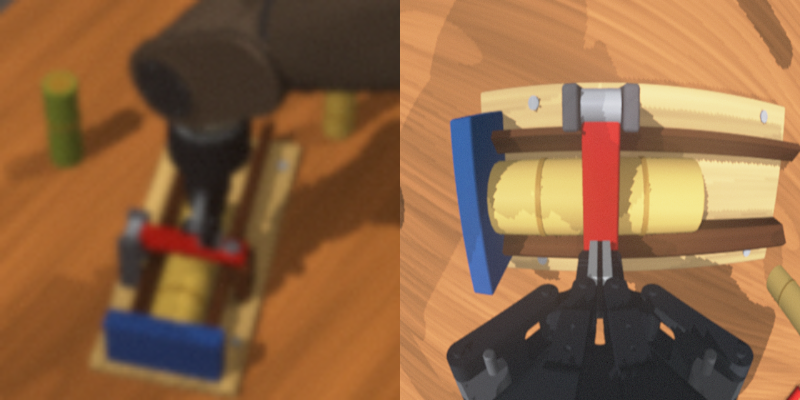

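The keeper is pressed fully down (tip at z 0.076, 22 N) and the tube is under it against the stop. I'll lift straight off and check the tube and keeper.

>>> arm_command(
  plan="0 0 0 0 0 -0.01 0; 0 0 0 0 0 -0.04 0; 0 0 0 0 0 -0.08 0; 0 0 0 0 0 -0.12 0; 0 0 0 0 0 -0.16 0; 0 0 0 -0.05 0 -0.16 0; 0 0 0 -0.1 0 -0.16 0; 0 0 0 -0.15 0 -0.16 0; 0 0 0 -0.2 0 -0.16 0; 0 0 0 -0.25 0 -0.16 0; 0 0 0 -0.25 0 -0.16 0; 0 0 0 -0.25 0 -0.16 0",
)

```text
time: 14.0
ee_pos: [0.2759, -0.0137, 0.2326]
orientation: [[0.926, 0.377, 0.001], [0.377, -0.926, -0.0], [0.001, 0.001, -1.0]]
wrist_force: [0.2, 0.3, -0.2]
grip_width: -0.001
finger_force: 0.0
```

```bash
python3 - <<'E'
from h import *
go(); shot('top','t6.png'); shot('side','s6.png'); p=np.load('cr.npy')
out=[]
for n,(v,u) in (('top',(150,215)),('side',(165,225))):
    c=ld(n); f=c['frame']; k=4; im=cv2.resize(f[v:v+100,u:u+100] if n=='top' else f[v:v+120,u:u+120],(400,400),interpolation=cv2.INTER_CUBIC); k=400/(100 if n=='top' else 120)
    for P,col in [((-.024,-.04,.036),(255,0,255)),((.024,-.04,.036),(255,0,255)),((0,-.04,.06),(255,0,255)),((0,.13,.06),(0,255,0)),((-.055,.028,.076),(255,255,0)),((-.055,.052,.076),(255,255,0))]:
        q=proj(c,cr2w(p,P))[0]; q=(q-[u,v]+.5)*k; cv2.circle(im,tuple(int(x) for x in q),3,col,1)
    out.append(im)
cv2.imwrite('pics/g.png',np.hstack(out))
E
```

```text
t 14.0 F [ 0.2  0.3 -0.2] now [-0.2693  0.0403  0.2326] yaw 22.13
```

View pics/g.png

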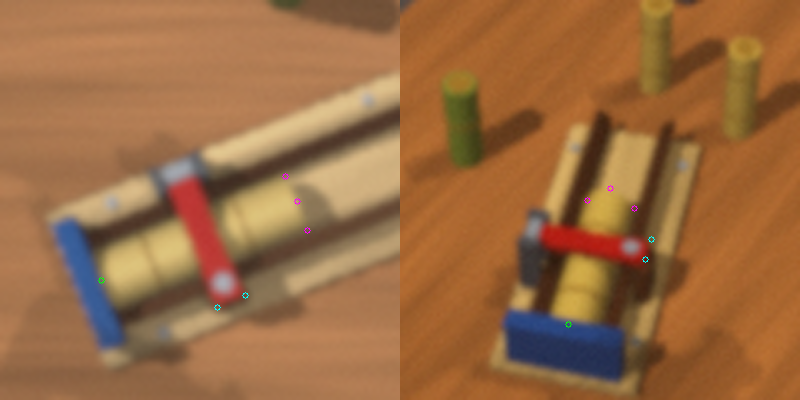

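The tube butts against the blue stop, with its foot at the predicted marks (300,203). The keeper lies level over it with its tip on the rest, and the arm is clear.

```bash
python3 -c "
from rig import job
print(job.hand_in())"
```

```text
the job is handed in; nothing more can be done
None
```

The job is handed in after about 14 s of the 58 s: the tube lies in the trough against the blue stop with the keeper pushed fully down over it, and I touched nothing else; the hand-in returned no verdict.

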